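Line up the spindle's flat and hold the stop collar on it

TASK

Swing the keeper bar of the spindle stand closed until it rests fully in its catch, then turn the upright spindle until its flat faces squarely towards the notched key rest. Then pick up the collar that has the set-screw (not the plain spacer ring) and lower it level over the spindle with the screw pointing straight at the key rest, its tip facing the flat. Finish while still holding the collar steady in the gripper, with its screw about halfway up the flat, clear of the step below; leave everything else on the table where it is.

Things in the scene. Friction and masses are not known exactly. Their poses are not given: they have to be found in the camera images.
- stand: Grey spindle stand bolted to the table. Origin: on the table, on the spindle axis. Base plate 120 (x) by 142 mm (y from -94 to +48), 12 thick. Notched key rest: two-pronged steel post 19 mm wide, 76 high, at (0, -83) mm: the stand's -y points from spindle to key rest. Keeper pivot at (-45, 26), C-shaped catch at (50, 26) mm, 68 high. Bearing housing 62 mm wide, 40 high.
- spindle (a joint): Angle (rad): 0 = flat faces the key rest; grows counter-clockwise from above; starts at 0.6 to 1.4. Friction 0.12 N m, stays where left. Steel, upright on the stand's axis: 56 mm flange up to z = 46 mm, then 30 mm round; from a step at z = 64 to the top at z = 116 one flat 10 mm from the axis (25 mm across flat, 30 elsewhere); top 4 mm chamfered. Grip it from above across the flat at about z = 95.
- flat_mid (a point): Middle of the spindle's flat, on its face, 10 mm from the axis and 88 mm above the table, halfway up the flat. It turns with the spindle; its -y axis is the outward normal of the flat.
- keeper (a joint): Angle of the keeper bar (rad): 0 = closed, against the back of its catch (a stop); grows counter-clockwise from above as it opens; starts at 0.6 to 1.1. Friction 0.03 N m; it stays where it is left.
- keeper_peg (a point): Upright grip peg near the free end of the keeper bar: 12 mm in diameter, from z = 58 mm (top of the bar, which is 12 mm wide, 8 thick) to z = 95; this point is on its axis at z = 80. The pivot is 130 mm away along the bar; closed, the peg is at (85, 26) mm in the stand's frame.
- collar: Loose steel collar with a set-screw, 0.15 to 0.31 kg, flat on the table; may be swapped with the spacer. Origin: centre of its underside. 24 mm high, 62 mm across, with two grip flats 50 mm apart (x = +-25 mm); bore 36 mm along z. Screw in the -y side at z = 12 mm: 13 mm head out to y = -40, 6 mm tip into the bore to y = -12, so it passes over the spindle only with the screw towards the flat.
- set_screw (a point): Inner end of the collar's set-screw, 12 mm from the bore axis, at half the collar's height; axes as the collar's, -y points outwards along the screw.
- spacer: Loose plain steel spacer ring, 62 mm in diameter, 24 mm high, bore 36 mm, round all over and without a screw. A bystander. Origin: centre of its underside.
- wedge: Bystander: cream cast block 66 x 130 x 45 mm. Origin: centre of its underside.
- cup: Bystander: light grey mixing cup, 79 mm wide, 88 mm high. Origin: centre of its underside.
- brush: Bystander: chip brush 44 x 218 x 14 mm, lying. Origin: centre of its underside.
- bottle: Bystander: white bottle 62 mm wide, 159 mm high. Origin: centre of its underside.
- jug: Bystander: small pink jug 52 x 72 x 136 mm. Origin: centre of its underside.
- sample: Bystander: small cream cast bar 44 x 98 x 16 mm. Origin: centre of its underside.

How it is judged:
By the outcome, as a careful person would: the job done as asked, in the order asked, and still so for the second after the job is handed in, while the arm keeps its last pose, push and grip.
It also fails if it takes over 72 s, if anything falls off the work surface, if the arm or the gripper's body presses on something with over 40 N, if the wrist force passes 120 N, or if a joint passes its speed limit or range.

ROBOT

A 6-joint arm with a two-finger parallel gripper is mounted at the origin on a cart in front of the work surface, level with it; the furniture and walls round the work are solid. World frame = base frame: x ahead of the robot, y to its left, z up, the work surface at z = 0. Lengths are in m, angles in rad, forces in N, time in s.
With the tool pointing down it reaches from about 0.35 to 0.975 m from the base axis. Payload 4.9 kg.
Tool frame: the origin (TCP) lies where the fingers leave the gripper's body, on its centre line; the fingertips stand manip.tcp_to_tips ahead of it and the grasp point (between the pads) lies 54 mm ahead of it (manip.tcp_to_tips is the distance from the TCP to the fingertips, in m); z points along the fingers, y is the line along which they close (so a half turn about z gives the same grasp; the last joint's range is limited). The gripper opens to 85 mm and grips with 20 to 120 N. Pads are 22 mm wide; open, the fingers measure 114 mm over their backs; the gripper's body (76 mm by 85 mm) begins 54 mm behind the grasp point. The pads swing forward as they close: fully open they stand 13 mm farther back than shut.
Start: joints at [-1.286, 0.053, 1.613, -0, 1.476, -0.119], TCP at [0.246, -0.575, 0.304] pointing down, gripper open.
Joint ranges: [-3.01, 3.01], [-1.01, 2.22], [0.06, 2.58], [-1.02, 4.17], [0.09, 2.62], [-3.14, 3.14]. Speed limits (rad/s): [2.57, 2.57, 3.14, 3.14, 3.14, 3.14].

INTERFACE

Orientations are given as a unit quaternion [x, y, z, w].
In Python, from station import manip gives the robot as it stands.
- The arm moves only by the shell command python3 -m jog 'ROWS' [OPENING]. ROWS is JSON, a list of rows, each a list of 6 numbers: the shift along the tool's x, y, z in mm, then the turn, a rotation vector about the tool's x, y, z in rad. In form: [[dx, dy, dz, rx, ry, rz], ...]. A call has 1 to 8 rows; each row is the pose to reach, as a shift and turn from the pose commanded when the call began, along the tool's axes at that moment; what a row does not reach only later rows make up. A row lasts 1/12 s, in which the tool goes at most 41.7 mm and 7.16 degrees, less where a joint would pass 70% of its speed; a pose out of reach is approached as far as the arm can. A call with a gripper value outside its range is refused whole. OPENING is the finger opening in mm, from 0 to 85.4, set as the call begins (- or left out, the last holds). The fingers move at their own pace and stop on an object; the grip force is fixed at half the most. Time passes only in rows, so rows that repeat a pose let the fingers close. It gives the time, the measured TCP pose, the force, the opening and the grip force at its end, in the units of the state.
- manip.get_obs(): the state, without advancing time (a new reading comes with each control period).
- manip.read_camera(name): name is "scene" or "top" or "wrist"; returns the picture (400x640x3 uint8, red, green, blue); there is no depth.
- manip.camera_params(name): a dict with "intrinsics" (3x3 intrinsics, pixels), "eye" and "rotation" of the camera in the world; the wrist camera has in their place "T_tool_cam" (4x4, takes a point from camera to tool coordinates, whose origin is the TCP and whose axes are the flange's). Camera axes: x right, y down, z forward; pixel columns grow to the right and rows downward; lengths in m; the calibration is good to about 2 mm. A picture is of the moment at which its call begins: read the wrist's pose just before it. camera_params takes no time and is no camera call.
- manip.hand_in(): hands the job in; it is judged then, once.
The state is a dict: "clock": time; "joint_positions": joint angles; "qd": joint speeds; "effort": joint torques, N m; "position": TCP position; "tcp_rot": TCP orientation; "contact_force": force on the tool from outside, world axes, zero at the start; "ft_torque": the same for the moment, N m; "gripper_width": finger opening in m; "finger_force": force on a finger pad.
Only numpy, scipy, OpenCV 4.12 (cv2) and the standard library are available. Lean on these libraries where they do the work, as an engineer would, in place of code of your own. Each camera call takes 0.05 s, during which the arm holds its last target. There are 200 camera calls.

## Working session

There is one attempt and no reset: what is moved stays moved. The work goes in short steps, Python scripts to look and compute and a shell command to move; the robot and the scene stay as the last step left them, time stands still between calls to the robot, and variables do not carry over. Pictures are saved under pics/ and viewed, at most 10 in all, crops included, and the job is handed in when it is done.

```bash
ls; mkdir -p pics; python3 - <<'E'
from station import manip
import cv2,numpy as np
np.set_printoptions(precision=4,suppress=True)
o=manip.get_obs();print(o); print(manip.tcp_to_tips)
for n in("scene","top","wrist"):
    p=manip.camera_params(n);print(n,p)
for n in("scene","top"):
    cv2.imwrite(f"pics/{n}0.png",manip.read_camera(n)[:,:,::-1])
E
```

```text
pics
{'clock': 0.0, 'joint_positions': array([-1.286 ,  0.0533,  1.6143, -0.    ,  1.476 , -0.119 ]), 'qd': array([ 0.0004, -0.0019,  0.0014,  0.0002, -0.002 ,  0.0008]), 'effort': array([ -0.0004, -39.3687, -37.0178,  -0.0003,   0.007 ,  -0.    ]), 'position': array([ 0.2454, -0.5743,  0.3027]), 'tcp_rot': array([ 0.9797,  0.2005, -0.0001, -0.001 ]), 'contact_force': array([ 0.3368,  0.8171, -0.1641]), 'ft_torque': array([-0.001 , -0.0206, -0.0182]), 'finger_force': 0.0, 'gripper_width': 0.08550444105203615}
0.0726
scene {'intrinsics': array([[463.1255,   0.    , 319.2103],
       [  0.    , 463.1255, 195.6046],
       [  0.    ,   0.    ,   1.    ]]), 'eye': array([-0.4827,  0.7915,  0.8391]), 'rotation': array([-0.369 ,  0.7874, -0.4456,  0.2126])}
top {'intrinsics': array([[439.1714,   0.    , 320.9281],
       [  0.    , 439.1714, 196.0446],
       [  0.    ,   0.    ,   1.    ]]), 'eye': array([ 0.327 , -0.038 ,  1.2853]), 'rotation': array([ 0.7061, -0.7052,  0.0346, -0.0543])}
wrist {'intrinsics': array([[281.9811,   0.    , 315.2969],
       [  0.    , 281.9811, 197.8118],
       [  0.    ,   0.    ,   1.    ]]), 'T_tool_cam': array([[ 0.0002, -0.9481, -0.318 ,  0.0816],
       [ 1.    ,  0.0008, -0.0017, -0.0012],
       [ 0.0018, -0.318 ,  0.9481, -0.0683],
       [ 0.    ,  0.    ,  0.    ,  1.    ]])}
```

View pics/top0.png

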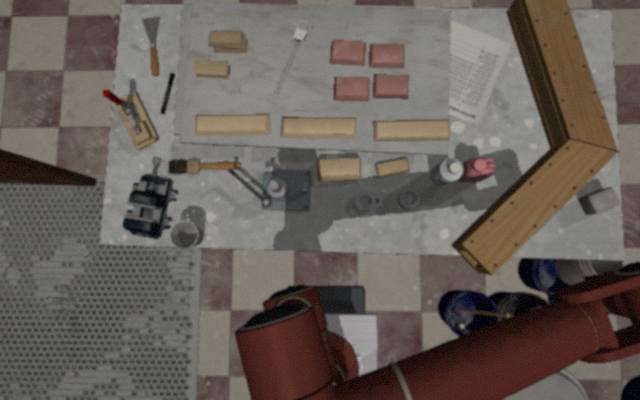

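View pics/scene0.png

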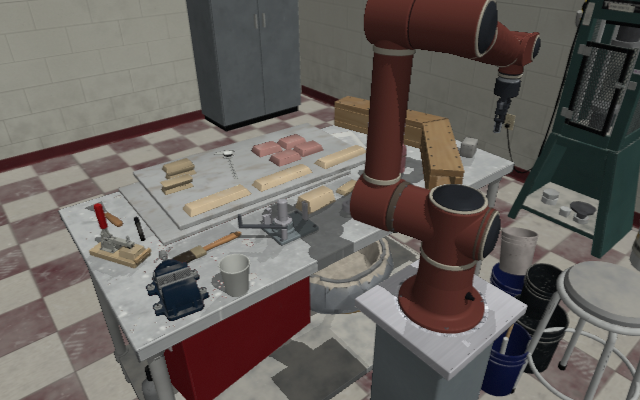

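The top view shows the stand near (285,190), with the keeper running from about (268,200) up-left to (237,168). The two rings are at about (370,202) and (408,199). I'll enlarge that area.

```bash
cat > h.py <<'E'
from station import manip
import cv2,numpy as np
from scipy.spatial.transform import Rotation as R
np.set_printoptions(precision=4,suppress=True)
def cam(n,obs=None):
    p=manip.camera_params(n);K=p["intrinsics"]
    if n=="wrist":
        o=obs or manip.get_obs();T=np.eye(4);T[:3,:3]=R.from_quat(o["tcp_rot"]).as_matrix();T[:3,3]=o["position"]
        T=T@p["T_tool_cam"];return K,T[:3,:3],T[:3,3]
    return K,R.from_quat(p["rotation"]).as_matrix(),np.array(p["eye"])
def pix2(n,uv,z,obs=None):
    K,r,e=cam(n,obs);d=r@np.linalg.solve(K,[uv[0],uv[1],1.]);return e+d*(z-e[2])/d[2]
def proj(n,P,obs=None):
    K,r,e=cam(n,obs);q=K@(r.T@(np.asarray(P)-e));return q[:2]/q[2]
def rel(P,yaw_y=None):
    """shift (mm, tool axes) taking TCP to P"""
    o=manip.get_obs();return R.from_quat(o["tcp_rot"]).as_matrix().T@(np.asarray(P)-o["position"])*1e3
def snap(n,f):
    o=manip.get_obs();im=manip.read_camera(n)[:,:,::-1].copy()
    cv2.imwrite(f"pics/{f}.png",im);return o,im
E
python3 - <<'E'
from h import *
im=cv2.imread("pics/top0.png");c=im[140:260,225:435]
c=cv2.convertScaleAbs(c,alpha=1.6,beta=10)
cv2.imwrite("pics/c0.png",cv2.resize(c,(788,450),interpolation=cv2.INTER_CUBIC))
for uv,z in[((285,190),.0),((277,187),.116),((237,168),.095),((268,200),.06),((370,202),.024),((408,199),.024)]:print(uv,pix2("top",uv,z))
E
```

```text
(285, 190) [0.5078 0.1046 0.    ]
(277, 187) [0.4997 0.1135 0.116 ]
(237, 168) [0.5561 0.2282 0.095 ]
(268, 200) [0.4709 0.1457 0.06  ]
(370, 202) [ 0.4693 -0.1441  0.024 ]
(408, 199) [ 0.478  -0.2533  0.024 ]
```

View pics/c0.png

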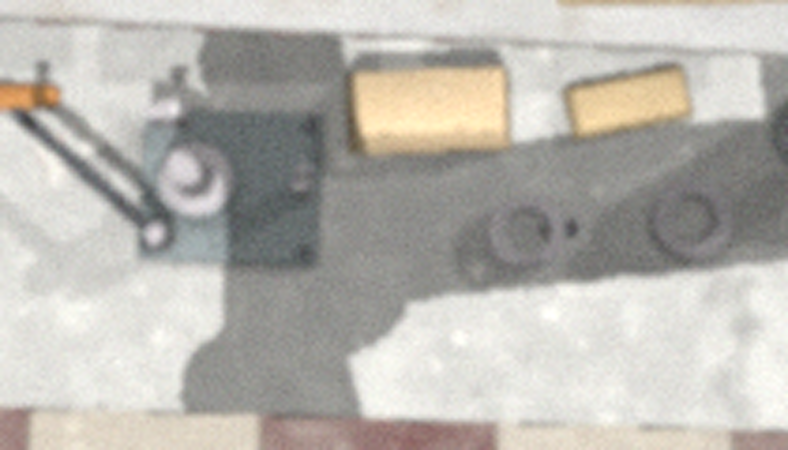

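The stand's axes are close to the world's: its key rest points to world −y, and the collar (screw at right) is the left ring. I'll go above the stand for a wrist look.

```bash
python3 -m jog '[[511,-547,0,0,0,0.4036],[511,-547,0,0,0,0.4036],[511,-547,0,0,0,0.4036],[511,-547,0,0,0,0.4036],[511,-547,0,0,0,0.4036],[511,-547,0,0,0,0.4036],[511,-547,0,0,0,0.4036],[511,-547,0,0,0,0.4036]]' && python3 -c "
from h import *
print(manip.get_obs()['tcp_rot'],rel([.5,.13,.3]))"
```

```text
clock: 0.77
position: [0.3591, -0.2593, 0.3034]
tcp_rot: [1.0, -0.0, -0.0, -0.0]
contact_force: [1.0, 0.1, 0.5]
gripper_width: 0.0852
finger_force: 0.0
[ 1.     -0.0003 -0.0001 -0.0002] [ 140.6974 -389.3654    3.5359]
```

```bash
python3 -m jog '[[170,-285,0,0,0,0],[170,-285,0,0,0,0],[170,-285,0,0,0,0],[170,-285,0,0,0,0],[170,-285,0,0,0,0],[170,-285,0,0,0,0],[170,-285,0,0,0,0],[170,-285,0,0,0,0]]' && python3 -c "
from h import *
o,im=snap('wrist','w1')
print(o['position'],o['tcp_rot'],[proj('wrist',p,o) for p in([.5,.11,.116],[.47,-.144,.024])])
cv2.imwrite('pics/w1b.png',cv2.resize(cv2.convertScaleAbs(im[60:360,80:480],alpha=1.5,beta=10),(800,600),interpolation=cv2.INTER_CUBIC))"
```

```text
clock: 1.43
position: [0.5295, 0.0261, 0.3035]
tcp_rot: [1.0, 0.0, -0.0, 0.0]
contact_force: [0.8, -0.9, 0.6]
gripper_width: 0.0855
finger_force: 0.0
[0.5295 0.0261 0.3035] [ 1.      0.0005 -0.0002  0.    ] [array([231.4884, 221.3749]), array([444.588 , 214.9366])]
```

View pics/w1b.png

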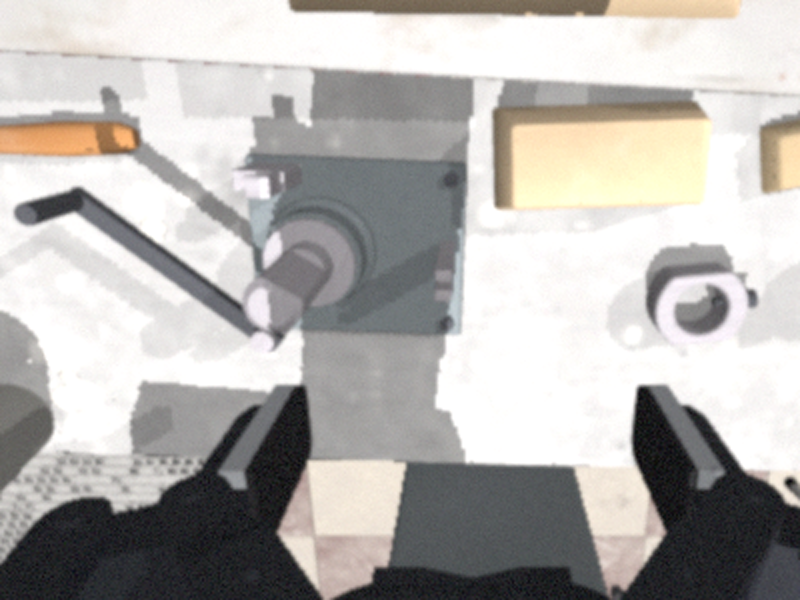

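The wrist view (crop ×2, offset 80,60) shows the plate's right corners at (466,163) and (460,333). The peg base is at (78,195) and its top at (28,212). The collar is at (703,312), with its screw head at (752,298).

```bash
python3 - <<'E'
from h import *
o=manip.get_obs()
f=lambda u,v,z:pix2('wrist',(80+u/2,60+v/2),z,o)
a=f(466,163,.012);b=f(460,333,.012);d=a-b;th=np.arctan2(d[1],d[0]);print(a,b,np.linalg.norm(d),"yaw",th)
c=np.cos(th);s=np.sin(th);Rm=np.array([[c,-s],[s,c]])
S=(a+b)[:2]/2-Rm@[0,-.094];print("stand",S)
for n,q in dict(peg=(.085,.026),pivot=(-.045,.026),catch=(.05,.026),key=(0,-.083)).items():print(n,S+Rm@q)
pc=f(78,195,.058);pt=f(26,212,.095);P=S+Rm@[-.045,.026]
for p in(pc,pt):print("peg",p,np.linalg.norm(p[:2]-P),np.arctan2(p[1]-P[1],p[0]-P[0])-th)
print("pivot seen",f(262,340,.06),"spin top",f(262,307,.116), "flat?",)
print("collar",f(703,312,.024),"head",f(752,298,.012))
E
```

```text
[0.5671 0.0371 0.012 ] [0.4501 0.0409 0.012 ] 0.11709022222617659 yaw -0.03235414516861195
stand [0.5117 0.1329]
peg [0.5975 0.1562]
pivot [0.4675 0.1604]
catch [0.5625 0.1573]
key [0.509 0.05 ]
peg [0.5537 0.2546 0.058 ] 0.1276795765125759 0.8624269101231128
peg [0.5519 0.2564 0.095 ] 0.12779152062573235 0.8823510243725758
pivot seen [0.4661 0.16   0.06  ] spin top [0.5101 0.135  0.116 ] flat?
collar [ 0.4722 -0.1204  0.024 ] head [ 0.4778 -0.1574  0.012 ]
```

```bash
python3 -m jog '[[23,-229,60,0,0,-0.84],[23,-229,60,0,0,-0.84],[23,-229,60,0,0,-0.84],[23,-229,60,0,0,-0.84],[23,-229,60,0,0,-0.84],[23,-229,60,0,0,-0.84],[23,-229,60,0,0,-0.84],[23,-229,60,0,0,-0.84]]' 40 && python3 -c "
from h import *
o,im=snap('wrist','w2')
print(o['tcp_rot'],rel([.553,.2555,.135]),rel([.510,.134,.2]),proj('wrist',[.553,.2555,.095],o))
cv2.imwrite('pics/w2b.png',cv2.resize(cv2.convertScaleAbs(im[50:400,120:520],alpha=1.4,beta=10),(685,600),interpolation=cv2.INTER_CUBIC))"
```

```text
clock: 2.15
position: [0.5511, 0.2542, 0.2422]
tcp_rot: [0.912, 0.41, -0.001, -0.0]
contact_force: [0.4, -1.1, -0.5]
gripper_width: 0.0402
finger_force: 0.0
[ 0.9122  0.4098 -0.0015 -0.0001] [  2.8906  -0.3711 107.8925] [-116.3735   48.7105   43.0594] [318.0065 206.4828]
```

View pics/w2b.png

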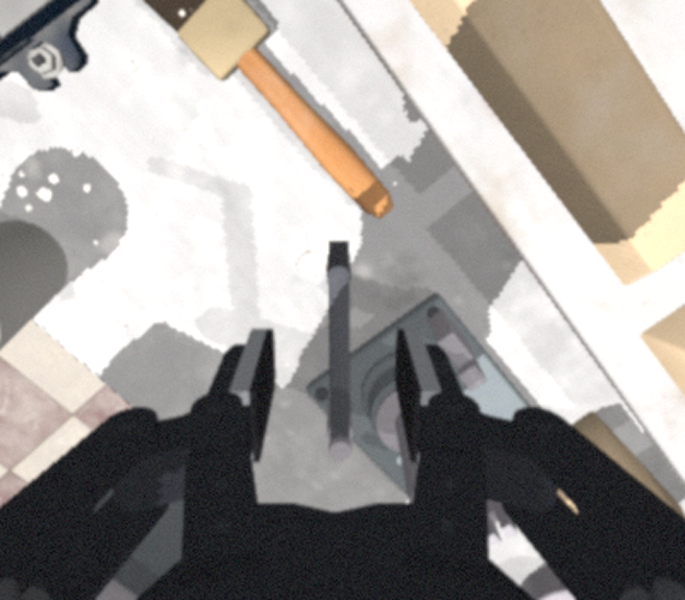

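The peg (crop ~340,270) lies on the tool's centre line. I'll go down over it and swing the bar round its pivot.

```bash
python3 -m jog '[[3,0,36,0,0,0],[3,0,72,0,0,0],[3,0,107,0,0,0],[3,0,107,0,0,0]]' 30 && python3 -m jog '[[-1,21,0,0,0,0.1],[-4,34,0,0,0,0.2],[-8,46,0,0,0,0.3],[-13,58,0,0,0,0.4],[-20,69,0,0,0,0.5],[-27,80,0,0,0,0.6],[-36,90,0,0,0,0.7],[-45,99,0,0,0,0.8]]' && python3 -c "
from h import *
o=manip.get_obs();print(o['position'],R.from_quat(o['tcp_rot']).as_matrix()[:,0],rel([.5975,.156,.135]))"
```

```text
clock: 2.53
position: [0.5495, 0.2522, 0.1288]
tcp_rot: [0.914, 0.406, -0.007, -0.001]
contact_force: [-2.8, -1.1, -1.2]
gripper_width: 0.0296
finger_force: 0.0
clock: 3.2
position: [0.5991, 0.154, 0.1398]
tcp_rot: [1.0, 0.016, 0.002, -0.0]
contact_force: [-0.2, 0.8, 0.7]
gripper_width: 0.0298
finger_force: 0.2
[0.5991 0.154  0.1398] [0.9995 0.032  0.0033] [-1.5221 -2.0673  4.8036]
```

```bash
python3 -m jog '[[-1,2,0,0,0,0.06],[-1,4,0,0,0,0.06],[-1,6,0,0,0,0.06],[-1,6,0,0,0,0.06],[-1,6,0,0,0,0.06]]' && python3 -m jog '[[0,2,0,0,0,0],[0,2,0,0,0,0]]' && python3 -m jog '[[0,2,0,0,0,0],[0,2,0,0,0,0]]'
```

```text
clock: 3.62
position: [0.5972, 0.1493, 0.1377]
tcp_rot: [1.0, -0.01, 0.0, -0.0]
contact_force: [-0.9, 0.8, 0.9]
gripper_width: 0.0299
finger_force: 0.0
clock: 3.78
position: [0.5969, 0.1474, 0.137]
tcp_rot: [1.0, -0.01, -0.0, 0.0]
contact_force: [-0.1, -0.0, 0.2]
gripper_width: 0.03
finger_force: 0.0
clock: 3.95
position: [0.5968, 0.1453, 0.1368]
tcp_rot: [1.0, -0.01, -0.0, 0.0]
contact_force: [0.4, -0.4, 0.3]
gripper_width: 0.03
finger_force: 0.0
```

```bash
for i in 1 2 3 4; do python3 -m jog '[[0,1.5,0,0,0,0],[0,1.5,0,0,0,0],[0,1.5,0,0,0,0]]' | egrep 'pos|contact|finger'; done
```

```text
position: [0.5968, 0.1438, 0.1368]
contact_force: [0.0, 0.3, 0.2]
finger_force: 0.0
position: [0.5968, 0.1423, 0.1369]
contact_force: [0.1, 0.6, -0.2]
finger_force: 0.0
position: [0.5968, 0.1407, 0.1369]
contact_force: [0.1, -0.1, -1.4]
finger_force: 0.0
position: [0.5968, 0.1392, 0.1369]
contact_force: [0.0, -0.7, 0.2]
finger_force: 0.0
```

```bash
python3 -c "
from h import *
o,im=snap('wrist','w3')
print(proj('wrist',[.5975,.156,.095],o),proj('wrist',[.4675,.160,.058],o),proj('wrist',[.5625,.157,.068],o))
cv2.imwrite('pics/w3b.png',cv2.resize(cv2.convertScaleAbs(im[50:400,120:520],alpha=1.6,beta=10),(685,600),interpolation=cv2.INTER_CUBIC))"
```

```text
[281.3758 287.5235] [292.0727 406.3782] [288.4057 309.2915]
```

View pics/w3b.png

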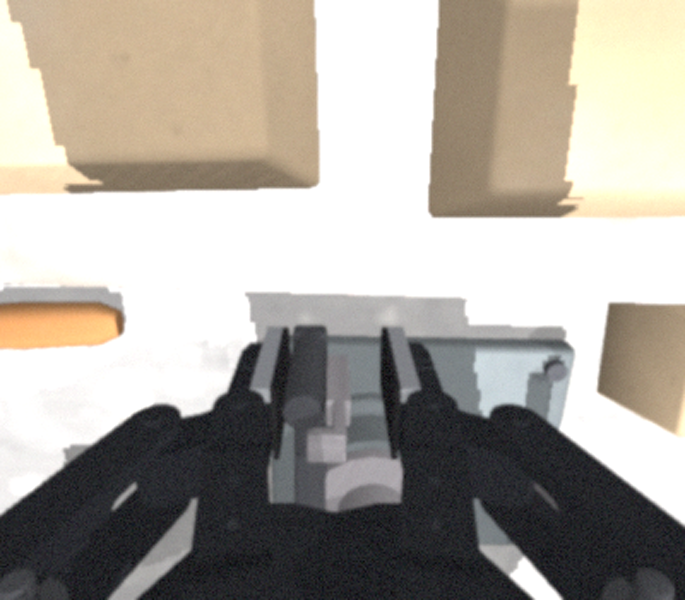

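The peg is at crop (302,405) and the catch at about (325,430). The bar is not in yet, so I'll keep pushing in small steps.

```bash
for i in 1 2 3 4; do python3 -m jog '[[0,1.5,0,0,0,0],[0,1.5,0,0,0,0],[0,1.5,0,0,0,0]]' | egrep 'pos|contact|finger'; done
```

```text
position: [0.5967, 0.1384, 0.1369]
contact_force: [0.3, 3.4, -1.0]
finger_force: 1.9
position: [0.5967, 0.1381, 0.1369]
contact_force: [1.2, 8.5, -1.2]
finger_force: 4.3
position: [0.5967, 0.1377, 0.1369]
contact_force: [2.1, 12.8, -2.5]
finger_force: 6.6
position: [0.5966, 0.1374, 0.1369]
contact_force: [1.9, 17.7, -2.6]
finger_force: 8.8
```

Firm contact against the stop at 17 N. I'll back off, rise and re-measure the stand.

```bash
python3 -m jog '[[0,-5,0,0,0,0],[0,-11,0,0,0,0],[0,-11,0,0,0,0]]' | egrep 'pos|contact' && python3 -m jog '[[0,0,-30,0,0,0],[0,0,-70,0,0,0],[0,0,-110,0,0,0],[-10,20,-150,0,0,-0.03],[-10,30,-170,0,0,-0.03],[-10,30,-170,0,0,-0.03],[-10,30,-170,0,0,-0.03]]' 60 && python3 -c "
from h import *
o,im=snap('wrist','w4')
print(o,)
cv2.imwrite('pics/w4b.png',cv2.resize(cv2.convertScaleAbs(im[150:400,200:520],alpha=1.5,beta=10),(768,600),interpolation=cv2.INTER_CUBIC))"
```

```text
position: [0.5968, 0.1448, 0.1369]
contact_force: [0.3, 0.3, 0.2]
clock: 6.83
position: [0.5871, 0.1135, 0.3096]
tcp_rot: [1.0, 0.004, 0.002, 0.0]
contact_force: [-0.5, 0.4, -1.2]
gripper_width: 0.06
finger_force: 0.0
{'clock': 6.8333, 'joint_positions': array([ 0.0669, -0.0164,  1.6735, -0.0007,  1.4799,  1.6292]), 'qd': array([ 0.0151,  0.0443,  0.058 ,  0.0076, -0.0046,  0.0008]), 'effort': array([ -0.3304, -38.4879, -38.9252,  -0.0472,  -0.0001,  -0.0172]), 'position': array([0.5871, 0.1135, 0.3096]), 'tcp_rot': array([1.    , 0.0043, 0.0023, 0.0002]), 'contact_force': array([-0.4533,  0.4015, -1.244 ]), 'ft_torque': array([ 0.0245,  0.0039, -0.0371]), 'finger_force': 0.0, 'gripper_width': 0.06004115591106591}
```

View pics/w4b.png

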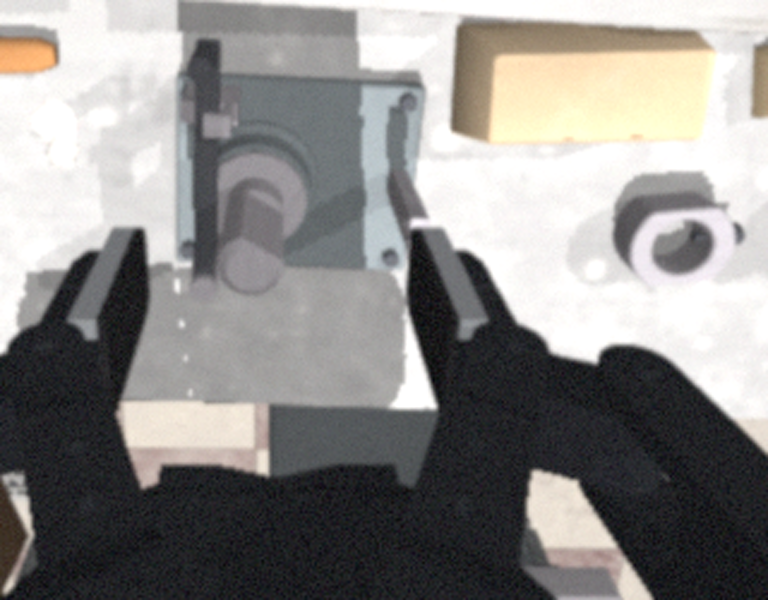

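The bar sits in the catch: its pivot is at crop (203,290) and its free end at (207,50). The spindle top is at about (250,268) and the collar at (683,247), with its screw head to the right at (738,233). Next I'll work out the stand's pose from these.

```bash
python3 - <<'E'
from h import *
o=manip.get_obs()
g=lambda u,v:(200+u/2.4,150+v/2.4)
f=lambda u,v,z:pix2('wrist',g(u,v),z,o)
TL=f(182,73,.012);TR=f(422,85,.012);BL=f(178,264,.012)
print(TL,TR,BL,np.linalg.norm(TL-TR),np.linalg.norm(TL-BL))
d=TL-TR;print("yaw long edge",np.arctan2(d[1],d[0])-np.pi/2); d=TL-BL;print(np.arctan2(d[1],d[0]))
b=f(207,45,.058);p=f(203,290,.06);d=b-p;print("bar",b,p,np.linalg.norm(d),np.arctan2(d[1],d[0]))
pegt=f(207,110,.095);print('spintop',f(251,264,.116),'keyrest top',f(418,215,.076),'catch',f(217,125,.068))
print('collar',f(683,247,.024),f(742,233,.012))
# spindle top enlarged plus w1 collar
im=cv2.imread('pics/w4.png')
a=cv2.resize(im[205:285,270:350],(400,400),interpolation=cv2.INTER_CUBIC)
b=cv2.resize(im[210:290,445:525],(400,400),interpolation=cv2.INTER_CUBIC)
cv2.imwrite('pics/s4.png',cv2.convertScaleAbs(np.hstack([a,b]),alpha=2,beta=0))
E
```

```text
[0.5694 0.1678 0.012 ] [0.5638 0.0342 0.012 ] [0.4486 0.1745 0.012 ] 0.13380058272986303 0.12100673275249503
yaw long edge -0.041925342041571056
-0.05529199043183297
bar [0.5958 0.1488 0.058 ] [0.4617 0.1539 0.06  ] 0.13420696762850529 -0.03791209810277412
spintop [0.5115 0.1258 0.116 ] keyrest top [0.5157 0.0453 0.076 ] catch [0.5588 0.1439 0.068 ]
collar [ 0.4702 -0.1236  0.024 ] [ 0.4733 -0.1653  0.012 ]
```

View pics/s4.png

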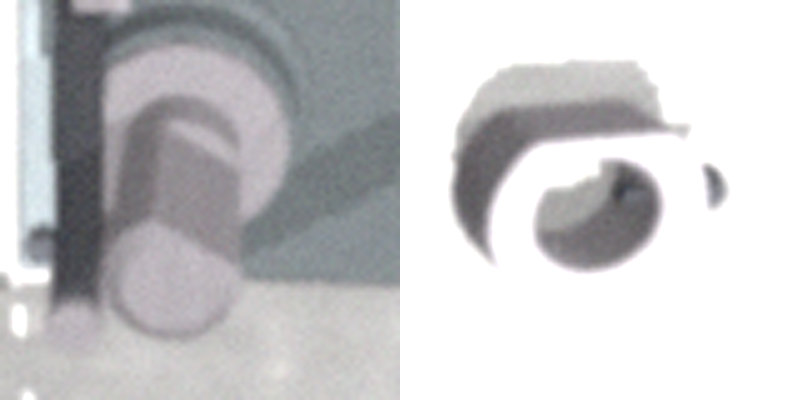

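```bash
python3 - <<'E'
from h import *
o=manip.get_obs()
f=lambda u,v,z:pix2('wrist',(270+u/5,205+v/5),z,o)
for A,B,z in[((165,222),(238,268),.114),((172,122),(238,160),.064)]:
    a=f(*A,z);b=f(*B,z);d=b-a;L=np.linalg.norm(d);n=np.array([-d[1],d[0]])/L
    print(a,b,L,"normal",n,"theta",np.arctan2(n[1],n[0])+np.pi/2+.04, (a+b)[:2]/2-n*.01)
g=lambda u,v,z:pix2('wrist',(445+(u-400)/5,210+v/5),z,o)
bore=g(598,215,.024);hd=g(722,187,.012);print("bore",bore,"head",hd)
A=g(528,143,.024);B=g(660,135,.024);d=B-A;print("grip flat",A,B,np.arctan2(d[1],d[0])+np.pi/2)
E
```

```text
[0.5229 0.1275 0.114 ] [0.5122 0.1122 0.114 ] 0.018725218073997688 normal [ 0.8192 -0.5736] theta 0.9999404469601765 [0.5093 0.1256]
[0.5225 0.1279 0.064 ] [0.5125 0.1118 0.064 ] 0.018957871311165966 normal [ 0.8491 -0.5282] theta 1.0542750906404734 [0.509  0.1252]
bore [ 0.4701 -0.1236  0.024 ] head [ 0.4728 -0.1657  0.012 ]
grip flat [ 0.4923 -0.0998  0.024 ] [ 0.4951 -0.1357  0.024 ] 0.07809196758370507
```

The flat is at θ≈1.03 and the stand is at (0.509,0.1255) with yaw −0.04. I'll go over the spindle with the fingers across the flat.

```bash
python3 -m jog '[[-80,-14,30,0,0,-0.978],[-80,-14,60,0,0,-0.978],[-80,-14,95,0,0,-0.978],[-80,-14,95,0,0,-0.978],[-80,-14,95,0,0,-0.978],[-80,-14,95,0,0,-0.978],[-80,-14,95,0,0,-0.978],[-80,-14,95,0,0,-0.978]]' 55 && python3 -m jog '[[0,0,0,0,0,0],[0,0,0,0,0,0],[0,0,0,0,0,0]]'>/dev/null; python3 -c "
from h import *
o=manip.get_obs();M=R.from_quat(o['tcp_rot']).as_matrix();print(o['position'],M,np.arctan2(M[1,0],M[0,0]),rel([.507,.127,.149]))"
```

```text
clock: 7.55
position: [0.5047, 0.1278, 0.2089]
tcp_rot: [0.879, 0.477, -0.003, -0.001]
contact_force: [0.5, 0.3, 0.6]
gripper_width: 0.0551
finger_force: 0.0
[0.5055 0.1278 0.2105] [[ 0.5518  0.8339 -0.0025]
 [ 0.834  -0.5518 -0.0004]
 [-0.0017 -0.0018 -1.    ]] 0.9862326130738895 [ 0.302   1.7998 61.4964]
```

```bash
python3 -m jog '[[0,2,20,0,0,0],[0,2,40,0,0,0],[0,2,61,0,0,0],[0,2,61,0,0,0],[0,2,61,0,0,0]]' && python3 -m jog '[[0,0,0,0,0,0],[0,0,0,0,0,0],[0,0,0,0,0,0],[0,0,0,0,0,0],[0,0,0,0,0,0],[0,0,0,0,0,0],[0,0,0,0,0,0],[0,0,0,0,0,0]]' 10 && python3 -c "
from h import *
o=manip.get_obs();M=R.from_quat(o['tcp_rot']).as_matrix();print(o,np.arctan2(M[1,0],M[0,0]))"
```

```text
clock: 8.22
position: [0.5067, 0.1265, 0.1494]
tcp_rot: [0.881, 0.474, -0.002, -0.001]
contact_force: [0.5, 0.2, 0.5]
gripper_width: 0.055
finger_force: 0.0
clock: 8.88
position: [0.5077, 0.1275, 0.153]
tcp_rot: [0.88, 0.474, 0.0, -0.001]
contact_force: [-6.1, 2.7, 5.5]
gripper_width: 0.0237
finger_force: 61.0
{'clock': 8.8833, 'joint_positions': array([ 0.1029, -0.0446,  1.9748,  0.0023,  1.2118,  0.6849]), 'qd': array([-0.0006,  0.0023,  0.0014,  0.0023, -0.0005, -0.0011]), 'effort': array([ -1.905 , -29.1029, -33.1042,  -0.8755,  -1.5163,   0.0308]), 'position': array([0.5077, 0.1275, 0.153 ]), 'tcp_rot': array([ 0.8805,  0.4741,  0.0002, -0.0011]), 'contact_force': array([-6.0541,  2.6701,  5.532 ]), 'ft_torque': array([0.5382, 1.0154, 0.004 ]), 'finger_force': 60.98935968031583, 'gripper_width': 0.02373354950906077} 0.9879633519100933
```

```bash
python3 -m jog '[[0.3,0,0,0,0,0.12],[0.6,0.1,0,0,0,0.24],[0.9,0.2,0,0,0,0.36],[1.2,0.3,0,0,0,0.48],[1.4,0.4,0,0,0,0.6],[1.6,0.6,0,0,0,0.72],[1.9,0.8,0,0,0,0.84],[2,1.1,0,0,0,0.96]]' && python3 -m jog '[[0.1,0,0,0,0,0.05],[0.2,0,0,0,0,0.07],[0.2,0,0,0,0,0.07],[0.2,0,0,0,0,0.07]]' && python3 -c "
from h import *
o=manip.get_obs();M=R.from_quat(o['tcp_rot']).as_matrix();print(M,o['ft_torque'],np.arctan2(M[1,0],M[0,0]))"
```

```text
clock: 9.55
position: [0.5103, 0.1275, 0.153]
tcp_rot: [1.0, 0.011, 0.0, 0.0]
contact_force: [-4.0, -2.7, 4.8]
gripper_width: 0.0239
finger_force: 62.0
clock: 9.88
position: [0.5104, 0.1274, 0.153]
tcp_rot: [1.0, -0.021, 0.0, 0.0]
contact_force: [-4.9, -3.1, 5.5]
gripper_width: 0.0239
finger_force: 61.7
[[ 0.9991 -0.0424  0.0008]
 [-0.0424 -0.9991 -0.0005]
 [ 0.0008  0.0005 -1.    ]] [-0.018   0.5993  0.0029] -0.042439069043618646
```

```bash
python3 -m jog '[[0,0,0,0,0,0],[0,0,0,0,0,0],[0,0,0,0,0,0],[0,0,-20,0,0,0],[0,0,-45,0,0,0],[0,0,-70,0,0,0]]' 55 | egrep 'width|pos' && python3 -m jog '[[40,0,-50,0,0,0],[75,50,-85,0,0,0],[75,100,-85,0,0,0],[75,125,-85,0,0,0],[75,125,-85,0,0,0],[75,125,-85,0,0,0],[75,125,-85,0,0,0],[75,125,-85,0,0,0]]' 75 && python3 -c "
from h import *
o,im=snap('wrist','w5')
S=[.5095,.125,.116];C=[.470,-.1236,.024]
s=proj('wrist',S,o).astype(int);c=proj('wrist',C,o).astype(int);print(s,c,o['position'],o['tcp_rot'],o['qd'])
k=lambda p:cv2.resize(im[p[1]-50:p[1]+50,p[0]-50:p[0]+50],(400,400),interpolation=cv2.INTER_CUBIC)
s[1]-=20
cv2.imwrite('pics/s5.png',np.hstack([cv2.convertScaleAbs(k(s),alpha=1.8),cv2.convertScaleAbs(k(c),alpha=1.1)]))
"
```

```text
position: [0.5095, 0.1277, 0.2211]
gripper_width: 0.055
clock: 11.05
position: [0.5795, 0.0001, 0.3055]
tcp_rot: [1.0, -0.021, -0.0, -0.0]
contact_force: [0.1, 0.7, -1.0]
gripper_width: 0.0749
finger_force: 0.0
[200 260] [409 244] [0.5795 0.0001 0.3055] [ 0.9998 -0.0209 -0.0003 -0.0003] [ 0.0211 -0.0009  0.0121 -0.0012 -0.0009 -0.0015]
```

View pics/s5.png

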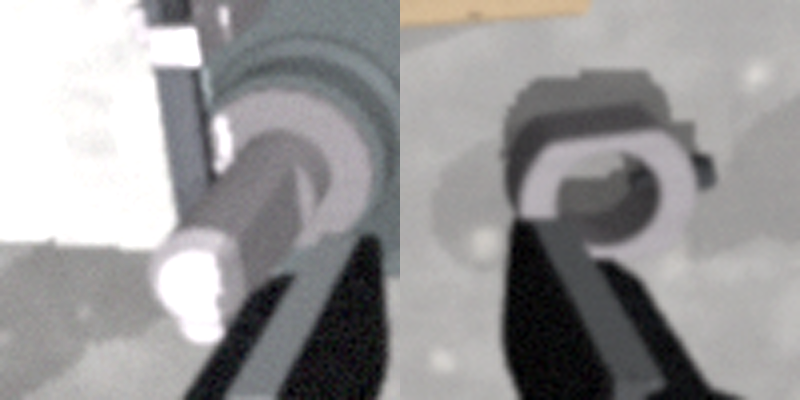

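The flat faces right now; its step edge runs from (297,165) to about (310,243). The collar's bore centre is at (606,190), its screw head at (707,172), and its grip-flat edge runs from (548,141) to (662,133).

```bash
python3 - <<'E'
from h import *
o=manip.get_obs()
f=lambda u,v,z:pix2('wrist',(150+u/4,190+v/4),z,o)
g=lambda u,v,z:pix2('wrist',(359+(u-400)/4,194+v/4),z,o)
a=f(296,165,.064);b=f(310,243,.064);print(a,b,np.arctan2(*(a-b)[1::-1]))
print('bore',g(606,190,.024),g(572,218,.0),'head',g(711,172,.012))
A=g(548,141,.024);B=g(662,133,.024);d=A-B;print('flat',A,B,np.arctan2(d[1],d[0])-np.pi/2)
bc=g(606,190,.024);h=g(711,172,.012);d=bc-h;print('screw yaw',np.arctan2(d[1],d[0])-np.pi/2,np.linalg.norm(d[:2]))
print(rel([.470,-.1235,.14]))
E
```

```text
[0.5181 0.115  0.064 ] [0.4915 0.1145 0.064 ] 0.01909134335614005
bore [ 0.474  -0.1248  0.024 ] [ 0.4501 -0.1214  0.    ] head [ 0.4733 -0.1657  0.012 ]
flat [ 0.4934 -0.1039  0.024 ] [ 0.4949 -0.1423  0.024 ] 0.03784530265325614
screw yaw -0.018125151543093354 0.0409085412659911
[-104.0602  128.5314  165.3235]
```

```bash
python3 -m jog '[[-104,130,100,0,0,-0.12],[-104,130,100,0,0,-0.24],[-104,130,100,0,0,-0.36],[-104,130,100,0,0,-0.48],[-104,130,100,0,0,-0.6],[-104,130,100,0,0,-0.72],[-104,130,100,0,0,-0.84],[-104,130,100,0,0,-0.96]]' 68 >/dev/null&& python3 -m jog '[[0,0,0,0,0,-0.12],[0,0,0,0,0,-0.24],[0,0,0,0,0,-0.36],[0,0,0,0,0,-0.48],[0,0,0,0,0,-0.6],[0,0,0,0,0,-0.7],[0,0,0,0,0,-0.7],[0,0,0,0,0,-0.7]]' && python3 -c "
from h import *
o,im=snap('wrist','w6')
M=R.from_quat(o['tcp_rot']).as_matrix();print(o['position'],np.arctan2(M[1,0],M[0,0]),rel([.4695,-.1245,.075]))
print([proj('wrist',p,o) for p in ([.4695,-.1245,.024],[.4695,-.1645,.012],[.4945,-.1245,.024],[.4445,-.1245,.024])])
cv2.imwrite('pics/w6b.png',cv2.resize(cv2.convertScaleAbs(im[150:400,180:460],alpha=1.2),(672,600),interpolation=cv2.INTER_CUBIC))"
```

```text
clock: 12.43
position: [0.4703, -0.1248, 0.2055]
tcp_rot: [0.69, 0.723, -0.0, -0.0]
contact_force: [-0.6, -1.0, -0.6]
gripper_width: 0.0682
finger_force: 0.0
[ 0.4703 -0.1248  0.2055] 1.6173354487497007 [  0.4805  -0.7413 130.5974]
[array([315.3413, 197.1232]), array([313.5091, 230.6799]), array([342.07  , 198.3161]), array([288.5405, 195.9271])]
```

```bash
python3 -m jog '[[0,-0.7,30,0,0,0],[0,-0.7,60,0,0,0],[0,-0.7,85,0,0,0],[0,-0.7,103,0,0,0],[0,-0.7,115,0,0,0],[0,-0.7,123,0,0,0],[0,-0.7,127,0,0,0],[0,-0.7,130,0,0,0]]' && python3 -m jog '[[0,0,0,0,0,0],[0,0,0,0,0,0],[0,0,0,0,0,0]]' && python3 -m jog '[[0,0,0,0,0,0],[0,0,0,0,0,0],[0,0,0,0,0,0],[0,0,0,0,0,0],[0,0,0,0,0,0],[0,0,0,0,0,0],[0,0,0,0,0,0]]' 30
```

```text
clock: 13.15
position: [0.4702, -0.126, 0.0762]
tcp_rot: [0.69, 0.724, 0.0, 0.0]
contact_force: [-0.9, -0.2, 0.5]
gripper_width: 0.0681
finger_force: 0.0
clock: 13.4
position: [0.4704, -0.1262, 0.077]
tcp_rot: [0.69, 0.724, 0.0, 0.001]
contact_force: [0.1, 0.8, -0.5]
gripper_width: 0.0681
finger_force: 0.0
clock: 13.98
position: [0.4707, -0.1263, 0.0772]
tcp_rot: [0.69, 0.724, 0.0, 0.001]
contact_force: [-0.4, 1.6, 5.5]
gripper_width: 0.049
finger_force: 62.3
```

```bash
python3 -m jog '[[0,0,-15,0,0,0],[0,0,-45,0,0,0],[0,0,-85,0,0,0],[0,0,-125,0,0,0.02],[0,0,-165,0,0,0.05],[20,4,-165,0,0,0.09],[50,10,-165,0,0,0.09],[85,17,-165,0,0,0.09]]' && python3 -c "
from h import *
M=R.from_quat(manip.get_obs()['tcp_rot']).as_matrix();print(np.arctan2(M[1,0],M[0,0]),rel([.5097,.127,.24]))"
```

```text
clock: 14.65
position: [0.4825, -0.0402, 0.2414]
tcp_rot: [0.723, 0.691, 0.0, 0.001]
contact_force: [-0.5, -0.3, -3.2]
gripper_width: 0.0485
finger_force: 62.2
1.5249700587818429 [168.2497  19.467    1.3451]
```

```bash
python3 -m jog '[[35,4,0,0,0,0],[70,8,0,0,0,0],[105,12,0,0,0,0],[135,16,0,0,0,0],[155,18,0,0,0,0],[167,19,0,0,0,0],[167,19,0,0,0,0],[167,19,0,0,0,0]]' && python3 -m jog '[[0,0,0,0,0,0],[0,0,0,0,0,0],[0,0,0,0,0,0],[0,0,0,0,0,0]]' && python3 -c "
from h import *
o,im=snap('wrist','w7')
_,it=snap('top','t7')
M=R.from_quat(o['tcp_rot']).as_matrix();print(o['position'],M,o['tcp_rot'],np.arctan2(M[1,0],M[0,0]))
c=proj('wrist',o['position']+[0,0,-.0532],o).astype(int);print(c)
x0,y0=c[0]-70,c[1]-70
a=cv2.resize(im[y0:y0+150,x0:x0+140],(560,600),interpolation=cv2.INTER_CUBIC)
cv2.imwrite('pics/s7.png',cv2.convertScaleAbs(a,alpha=1.7))
print(x0,y0)"
```

```text
clock: 15.32
position: [0.5083, 0.1257, 0.2401]
tcp_rot: [0.722, 0.692, -0.001, -0.0]
contact_force: [0.1, -0.5, -2.7]
gripper_width: 0.0487
finger_force: 62.2
clock: 15.65
position: [0.5088, 0.125, 0.2409]
tcp_rot: [0.722, 0.691, 0.0, 0.0]
contact_force: [-0.7, -0.3, -2.1]
gripper_width: 0.0485
finger_force: 62.2
[0.5088 0.125  0.2409] [[ 0.044   0.999   0.0001]
 [ 0.999  -0.044  -0.0001]
 [-0.0001  0.0001 -1.    ]] [0.7225 0.6914 0.     0.0001] 1.5267712347882045
[316 277]
246 207
```

View pics/s7.png

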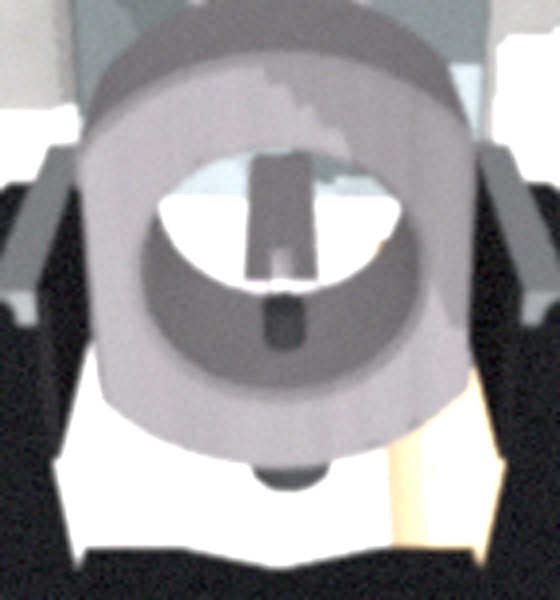

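The collar is held squarely, with its bore centred at crop (281,270). The screw points straight down the image at (285,320)–(290,480), in line with the key rest prongs seen through the bore at x≈281.

```bash
python3 - <<'E'
from h import *
o=manip.get_obs();z=o['position'][2]-.0532
f=lambda u,v,z:pix2('wrist',(246+u/4,207+v/4),z,o)
t,b,l,r=f(281,150,z),f(281,392,z),f(141,270,z),f(420,270,z)
print(t,b,l,r,np.linalg.norm(t-b),np.linalg.norm(l-r));c=(t+b)/2;c[0]=(l+r)[0]/2
print('bore c',c,'offset from tcp (tool)',rel(np.r_[c[:2],o['position'][2]]))
h=f(290,490,z-.012);d=c-h;print('head',h,np.arctan2(d[1],d[0])-np.pi/2)
s=f(284,348,z-.012);print('screw tip',s)
print('key',f(248,278,.076),f(316,278,.076),'exp',.506,.042)
E
```

```text
[0.5092 0.1439 0.1878] [0.5078 0.1089 0.1878] [0.4911 0.128  0.1878] [0.5259 0.1265 0.1878] 0.03511617543916254 0.03483703791426606
bore c [0.5085 0.1264 0.1878] offset from tcp (tool) [ 1.0906 -0.3628 -0.0001]
head [0.508  0.0815 0.1758] -0.011184856730913184
screw tip [0.5081 0.1065 0.1758]
key [0.4977 0.0509 0.076 ] [0.5141 0.0502 0.076 ] exp 0.506 0.042
```

```bash
python3 -m jog '[[-1.6,0.3,10,0,0,0],[-1.6,0.3,22,0,0,0],[-1.6,0.3,30,0,0,0],[-1.6,0.3,35,0,0,0],[-1.6,0.3,35,0,0,0],[-1.6,0.3,35,0,0,0]]' | egrep 'pos|contact' && python3 -m jog '[[0,0,3,0,0,0],[0,0,6,0,0,0],[0,0,9,0,0,0],[0,0,12,0,0,0],[0,0,12,0,0,0],[0,0,12,0,0,0]]' && python3 -c "
from h import *
M=R.from_quat(manip.get_obs()['tcp_rot']).as_matrix();print(np.arctan2(M[1,0],M[0,0]),M[2],rel([.509,.1234,.1532]))"
```

```text
position: [0.5086, 0.1242, 0.205]
contact_force: [0.5, -0.3, -2.3]
clock: 16.75
position: [0.5088, 0.1242, 0.1936]
tcp_rot: [0.722, 0.692, -0.0, -0.0]
contact_force: [-0.2, 0.3, -2.0]
gripper_width: 0.0489
finger_force: 62.2
1.528223150484607 [-0.0001 -0.0006 -1.    ] [-0.8198  0.2548 40.397 ]
```

```bash
python3 -m jog '[[-0.8,0.2,2,0,0,0],[-0.8,0.2,4,0,0,0],[-0.8,0.2,6,0,0,0],[-0.8,0.2,6,0,0,0],[-0.8,0.2,6,0,0,0]]' | egrep 'pos|contact' && python3 -m jog '[[0,0,2,0,0,0],[0,0,4,0,0,0],[0,0,6,0,0,0],[0,0,6,0,0,0]]'| egrep 'pos|contact'
```

```text
position: [0.5092, 0.1238, 0.1878]
contact_force: [1.2, 2.6, -3.7]
position: [0.5091, 0.1238, 0.1817]
contact_force: [-0.8, 4.4, -1.6]
```

```bash
for i in 1 2 3 4; do python3 -m jog '[[1,0,0,0,0,0],[1,0,0,0,0,0],[1,0,0,0,0,0],[1,0,0,0,0,0]]'| egrep 'pos|contact'; done
```

```text
position: [0.5091, 0.1242, 0.1817]
contact_force: [0.6, 0.8, -2.0]
position: [0.5092, 0.1253, 0.1818]
contact_force: [-0.2, -0.3, -1.7]
position: [0.5093, 0.1264, 0.1819]
contact_force: [0.1, 0.3, -1.5]
position: [0.5093, 0.1274, 0.1819]
contact_force: [0.6, 0.3, -2.1]
```

```bash
python3 -m jog '[[-0.8,0,2,0,0,0],[-0.8,0,4,0,0,0],[-0.8,0,6,0,0,0],[-0.8,0,6,0,0,0]]'| egrep 'pos|contact' && python3 -m jog '[[0,0,2,0,0,0],[0,0,4,0,0,0],[0,0,6,0,0,0],[0,0,6,0,0,0]]'| egrep 'pos|contact'
```

```text
position: [0.5089, 0.1265, 0.1752]
contact_force: [-0.3, 0.1, -3.3]
position: [0.509, 0.1266, 0.1693]
contact_force: [-0.4, 0.7, -1.9]
```

```bash
for i in 1 2 3; do python3 -m jog '[[1,0,0,0,0,0],[1,0,0,0,0,0],[1,0,0,0,0,0],[1,0,0,0,0,0]]'| egrep 'pos|contact'; done
```

```text
position: [0.5094, 0.1277, 0.1701]
contact_force: [0.0, -1.2, -2.3]
position: [0.5094, 0.1287, 0.17]
contact_force: [-0.2, -0.6, -3.2]
position: [0.5094, 0.129, 0.1699]
contact_force: [0.0, -5.6, -1.9]
```

```bash
python3 -m jog '[[-2.9,0,0,0,0,0],[-2.9,0,3,0,0,0],[-2.9,0,6,0,0,0],[-2.9,0,9,0,0,0],[-2.9,0,12,0,0,0],[-2.9,0,12,0,0,0],[-2.9,0,12,0,0,0]]'| egrep 'pos|contact'; python3 -m jog '[[0,0,2,0,0,0],[0,0,4.5,0,0,0],[0,0,4.5,0,0,0],[0,0,4.5,0,0,0],[0,0,4.5,0,0,0]]' && python3 -c "
from h import *
o=manip.get_obs();M=R.from_quat(o['tcp_rot']).as_matrix();print(o['position'],np.arctan2(M[1,0],M[0,0])-np.pi/2,M[2],o['ft_torque'],rel([.509,.1267,.1532]))"
```

```text
position: [0.509, 0.1268, 0.1574]
contact_force: [-1.1, -0.1, -2.9]
clock: 21.5
position: [0.5093, 0.1267, 0.1534]
tcp_rot: [0.722, 0.692, 0.0, 0.0]
contact_force: [-0.3, 0.2, -2.0]
gripper_width: 0.049
finger_force: 62.2
[0.5093 0.1267 0.1534] -0.04259039063034775 [ 0.0001  0.0001 -1.    ] [-0.0138 -0.0186 -0.0008] [-0.0581 -0.2951  0.2456]
```

```bash
python3 -m jog '[[0,0,0,0,0,0],[0,0,0,0,0,0],[0,0,0,0,0,0],[0,0,0,0,0,0]]' && python3 -c "
from station import manip
print(manip.hand_in())"
```

```text
clock: 21.83
position: [0.5093, 0.1267, 0.1535]
tcp_rot: [0.722, 0.692, 0.0, 0.0]
contact_force: [-0.1, -0.5, -1.7]
gripper_width: 0.049
finger_force: 62.2
the job is handed in; nothing more can be done
None
```

I handed the job in at 21.8 s: keeper closed against its stop, spindle flat turned to the key rest, and the collar held level over the spindle with its screw towards the key rest about halfway up the flat; that final height and fit come from arm pose and contact forces, not a last picture.

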